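# Clear the flower card and hold the petal stamp on its outline

### The arm

A 6-joint arm with a two-finger parallel gripper is mounted at the origin on the work surface. World frame = base frame: x ahead of the robot, y to its left, z up, the work surface at z = 0. Lengths are in m, angles in degrees, forces in N, time in s.
With the tool pointing down it reaches from about 0.25 to 0.725 m from the base axis. Payload 9.7 kg.
Tool frame: the origin (TCP) lies between the finger pads; the fingertips stand 17 mm ahead of it and the grasp point (between the pads) lies 2 mm behind it; z points along the fingers, y is the direction in which the jaws open and shut (so a half turn about z gives the same grasp; the last joint's range is limited). The gripper opens to 85 mm and grips with 20 to 120 N. Pads are 22 mm wide; open, the fingers measure 114 mm over their backs; the gripper's body (76 mm by 85 mm) begins 54 mm behind the grasp point. The pads swing forward as they close: fully open they stand 13 mm farther back than shut.
Start: joints at [64.343, 4.979, 10.078, 95.1, 0, 90], TCP at [0.238, 0.496, 0.248] pointing down, gripper open.
Joint ranges: [-179.16, 179.16], [-48.56, 103.87], [-65.8, 70.77], [-126.05, 130.52], [-82.76, 87.17], [-180, 180]. Speed limits (degrees/s): [127.2, 127.2, 147.25, 180, 180, 180].

### API

Orientations are given as [roll, pitch, yaw] about the fixed x, y, z axes, in that order (R = Rz(yaw) Ry(pitch) Rx(roll)).
In Python, from workcell import monitor, cams, order gives the robot as it stands. The module is installed in compiled form; this text tells all that it offers.
- The arm moves only by the shell command python3 -m handwheel 'ROWS' [OPENING] [FORCE]. ROWS is JSON, a list of rows, each a list of 6 numbers: the shift along the tool's x, y, z in m, then the turn, a rotation vector about the tool's x, y, z in degrees. In form: [[tx, ty, tz, wx, wy, wz], ...]. A call has exactly 8 rows; each row shifts and turns the commanded pose from where the row before left it, along the tool's axes as they then stand; what a row does not reach is not made up. A row lasts 1/12 s, in which the tool goes at most 41.7 mm and 7.16 degrees, less where a joint would pass 70% of its speed; a pose out of reach is approached as far as the arm can. A call is refused whole if a number of a shift passes 0.0417 or a number of a turn 7.16, either way. A call with a gripper value outside its range is refused whole. OPENING is the opening, from -1 (shut) to 1 (fully open), set as the call begins (- or left out, the last holds). The fingers move at their own pace and stop on an object; FORCE is the grip in N (left out, the last holds). Time passes only in rows, so rows that do not move let the fingers close, or fill a call up. It gives the time, the measured TCP pose, the force and the opening at its end, in the units of the state.
- monitor.get_obs(): the state, without advancing time (a new reading comes with each control period).
- cams.camera(name): name is "scene" or "top"; returns a dict with "img" (480x640x3 uint8, red, green, blue), "depth" (480x640 float32, m along the optical axis (not along the pixel's ray), 0 where there is no reading), "fx", "fy", "cx", "cy" (pixels), "distortion" ([k1, k2, p1, p2, k3] as OpenCV has them; the pictures are not rectified), "rvec" (rotation vector, rad) and "tvec" (3), from world to camera coordinates, as OpenCV has them. Camera axes: x right, y down, z forward; pixel columns grow to the right and rows downward; lengths in m; the calibration is good to about 2 mm. A picture is of the moment at which its call begins.
- order.job_done(): hands the job in, once; it reports no verdict.
The state is a dict: "time": time; "q": joint angles; "qd": joint speeds; "joint_efforts": joint torques, N m; "ee_pos": TCP position; "tcp_rot": TCP orientation; "wrist_force": force on the tool from outside, world axes, zero at the start; "torque": the same for the moment, N m; "opening": finger opening in m.
Only numpy, scipy, OpenCV 4.12 (cv2) and the standard library are available. Lean on these libraries where they do the work, as an engineer would, in place of code of your own. Each camera call takes 0.05 s, during which the arm holds its last target. There are 200 camera calls.

### The job

First clear the painted flower card: stand the red and the blue paint jar upright in the two empty cells of the white caddy, one per cell. Then pick up the wooden hand stamp by its handle and set it upright inside the red outline on the card, lined up with the outline, pressing gently so that the springy board sinks to about half of its travel, and finish like that: the program ends while the stamp is still held there in the gripper. Do not hit the card hard, do not touch the card with the stamp anywhere else, do not knock the two jars over, and leave the green jar, the clear cup and the paint set where they are.

Things in the scene. Friction and masses are not known exactly. Their poses are not given: they have to be found in the camera images.
- board: Fixed wooden base, 196 x 196 mm, 14 mm high, of a sprung stamping board; origin at the centre of its underside on the table, z up. Above it a 190 x 190 x 6 mm white top (the platen), carrying a round light-blue painted flower card, floats on springs: its upper face is 32 mm above the table when unloaded. The red and the blue jar stand on it at the start, about 58 mm either side of the outline's centre along the board's y axis.
- mark (a point): Centre of the red rectangular outline in the middle of the card, on the platen's upper face (it sinks with it). x runs along the outline's long side, y along its short side, z up. The line is 3 mm wide and encloses 56 mm (x) by 36 mm (y); the stamp's 46 x 26 mm face fits inside with 5 mm all round.
- platen (a joint): How far the sprung top of the board has sunk, in m: 0 unloaded, at most 0.012 (fully down); half travel is 0.006. Starts to sink at about 4 N, then 0.6 N per mm: about 7.5 N at half travel. It moves straight down, does not tilt, and rises again when unloaded.
- caddy: Fixed white open-topped caddy, 196 mm (x) by 70 mm (y), 42 mm high, walls and floor 4 mm, with three cells in a row along its x axis, each 60 mm (x) by 62 mm (y), centres at x = -64, 0 and +64 mm. Origin at the centre of its underside, z up. The cell at x = +64 mm holds the green jar; the other two are empty. It stands to the robot's left or right; the stamp is on the other side.
- cell_near (a point): Centre of the inner floor of the caddy's empty end cell (4 mm above the table), axes as the caddy.
- cell_mid (a point): Centre of the inner floor of the caddy's empty middle cell (4 mm above the table), axes as the caddy.
- jar_red_mid (a point): Red paint jar with red lid and white label band, 44 mm diameter, 95 mm high, about 0.12 kg; this point is its centre, 47.5 mm above its underside; z along its axis. Stands on the card at the start.
- jar_blue_mid (a point): Blue paint jar with blue lid and white label band, same size as the red one (44 mm diameter, 95 mm high); point at its centre, 47.5 mm above its underside. Stands on the card at the start.
- jar_green_mid (a point): Green paint jar with green lid, same size, already standing in the caddy's end cell; leave it alone. Point at its centre.
- stamp_grip (a point): Wooden hand stamp, about 0.09 kg, 81 mm high, standing upright in a low grey tray (110 x 80 mm, floor 3 mm, rim 10 mm high). This point is the middle of its handle, 50 mm above its underside. The handle is a block 36 mm (x) by 18 mm (y), from 18 to 81 mm above the underside; grasp it across y. x runs along the long side of the stamp's face, z up along the handle.
- stamp_face (a point): Centre of the stamp's flat black rubber underside, 46 mm (x) by 26 mm (y); same axes as stamp_grip, 50 mm below it.
- cup: Empty clear plastic cup, 68 mm across, 75 mm high, beyond the board; leave it alone. Origin at the centre of its underside.
- paintset: Flat white box of eight paint cakes, 50 x 210 x 14 mm, beyond the board; leave it alone. Origin at the centre of its underside.

How it is judged (in metres and radians):
On the way, in this order (a step that is already met when the one before it is completed fails the run):
1. the red and the blue jar stand upright in cells of the caddy, let go (x of jar_red_mid in the frame of caddy between -0.094 and 0.094 m and y of jar_red_mid in the frame of caddy between -0.031 and 0.031 m and z of jar_red_mid in the frame of caddy between 0.045 and 0.0565 m and angle between each of jar_red_mid, jar_blue_mid's own z axis and vertical below 0.1 rad and contact force between the fingers and jar_red below 0.1 N and linear speed of each of jar_red, jar_blue below 0.03 m/s and x of jar_blue_mid in the frame of caddy between -0.094 and 0.094 m and y of jar_blue_mid in the frame of caddy between -0.031 and 0.031 m and z of jar_blue_mid in the frame of caddy between 0.045 and 0.0565 m and contact force between the fingers and jar_blue below 0.1 N), for 0.2 s.
2. with both jars in the caddy, the stamp is lifted clear of its tray, held by the fingers (all of step 1 and height (world z) of stamp_face above 0.05 m and contact force between the fingers and stamp above 1 N), for 0.2 s.
At the end, for the whole second after the job is handed in: Stamp still gripped, its face on the card within 7 mm and 0.17 rad of the outline, upright to 0.09 rad; board sunk 3 to 9 mm by the stamp alone (3 to 13 N); red and blue jars upright, let go, on the floors of caddy cells; green jar, cup, paint set within 20 mm of their start (all of step 1 and horizontal distance between stamp_face and mark below 0.007 m and angle between the x axis of stamp_face and the x axis of mark, either way round below 0.17 rad and angle between stamp_face's own z axis and vertical below 0.09 rad and value of joint platen between 0.003 and 0.009 m and contact force between stamp and board between 3 and 13 N and contact force between the fingers and stamp above 1 N and contact force between each of the arm, the fingers and board below 0.5 N and distance of each of jar_green_mid, cup, paintset from where it was at the start of the episode below 0.02 m); the arm keeps its last pose, push and grip.
It fails at once if the stamp is driven hard into the card (over 25 N) (contact force between stamp and board above 25 N).
It fails at once if the stamp touches the card away from the outline (more than 15 mm off its centre) (contact force between stamp and board above 0.5 N and horizontal distance between stamp_face and mark above 0.015 m).
It fails at once if a paint jar is knocked over (angle between any of jar_red_mid, jar_blue_mid's own z axis and vertical above 0.8 rad).
It fails at once if the green jar, cup or paint set is disturbed (moved over 20 mm) (distance of any of jar_green_mid, cup, paintset from where it was at the start of the episode above 0.02 m).
It also fails if it takes over 72 s, if anything falls off the work surface, if the arm or the gripper's body presses on something with over 40 N, if the wrist force passes 120 N, or if a joint passes its speed limit or range.

## Working session

There is one attempt and no reset: what is moved stays moved. The work goes in short steps, Python scripts to look and compute and a shell command to move; the robot and the scene stay as the last step left them, time stands still between calls to the robot, and variables do not carry over. Pictures are saved under pics/ and viewed, about 8 in all and at most 12, crops included, and the job is handed in when it is done.

```bash
mkdir -p pics
cat > h.py <<'E'
import numpy as np, cv2, json
from workcell import monitor, cams, order
def cam(n):
    c=cams.camera(n); c['K']=np.array([[c['fx'],0,c['cx']],[0,c['fy'],c['cy']],[0,0,1]]); c['D']=np.array(c['distortion'],float)
    c['R']=cv2.Rodrigues(np.array(c['rvec'],float))[0]; c['t']=np.array(c['tvec'],float).ravel(); return c
def ray(c,uv):
    p=cv2.undistortPoints(np.array(uv,float).reshape(-1,1,2),c['K'],c['D']).reshape(-1,2)
    return -c['R'].T@c['t'], np.c_[p,np.ones(len(p))]@c['R']
def onplane(c,uv,z):
    o,d=ray(c,uv); return o+d*((z-o[2])/d[:,2])[:,None]
def cloud(c):
    v,u=np.mgrid[:480,:640]; o,d=ray(c,np.c_[u.ravel(),v.ravel()])
    return (o+d*c['depth'].ravel()[:,None]).reshape(480,640,3)
def save(c,n): cv2.imwrite('pics/'+n,cv2.cvtColor(c['img'],cv2.COLOR_RGB2BGR))
E
python3 - <<'E'
from h import *
for n in('scene','top'):
    c=cam(n); save(c,n+'0.png'); print(n,(-c['R'].T@c['t']).round(3),c['fx'],c['D'])
    np.savez(n+'0.npz',**c)
print(monitor.get_obs())
E
```

```text
scene [1.34  0.11  0.594] 476.249066447604 [-0.07726424  0.          0.          0.          0.        ]
top [0.43  0.006 0.994] 570.7223881191054 [-0.00372631  0.          0.          0.          0.        ]
{'time': 0.1, 'q': array([ 6.43439280e+01,  5.00894210e+00,  1.00388086e+01,  9.51003469e+01,
       -9.31354008e-04,  9.00012947e+01]), 'qd': array([-0.02530642, -0.0967268 ,  0.19298041,  0.04238562,  0.00725137,
        0.0627878 ]), 'joint_efforts': array([ 1.12088572e-03, -5.21561444e+01,  4.65653443e+01,  1.59503007e-02,
        7.52128949e-05,  1.27217720e-05]), 'ee_pos': array([0.23805385, 0.49560136, 0.24764277]), 'tcp_rot': array([-1.79929520e+02,  9.32945972e-04,  1.54342634e+02]), 'wrist_force': array([-0.23380219, -0.39228396,  0.15916909]), 'torque': array([ 0.0274133 , -0.00772251, -0.0526073 ]), 'opening': 0.08569426417992865}
```

View pics/top0.png

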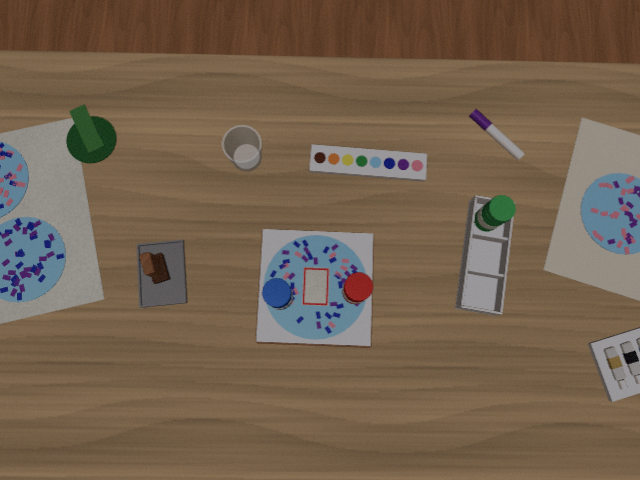

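View pics/scene0.png

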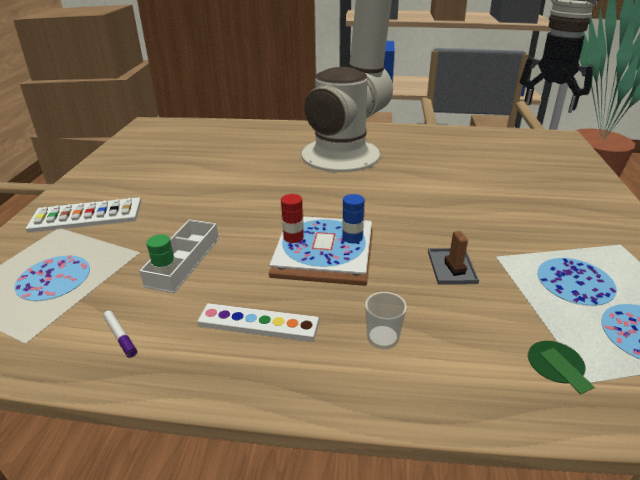

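The top view (image up is +x, left is +y) shows the blue lid at (278,292), the red lid at (358,288) and the outline at (316,286). The caddy runs from (491,200) to (482,310) with the green jar at its far end. The stamp is at (155,266) in its tray. The scene view shows everything upright.

```bash
cat > meas.py <<'E'
from h import *
def mask(c,f):
    h=cv2.cvtColor(c['img'],cv2.COLOR_RGB2HSV).astype(int); return f(h[...,0],h[...,1],h[...,2])
def rect(P):
    (cx,cy),(w,h),a=cv2.minAreaRect(P[:,:2].astype(np.float32)*1000); b=cv2.boxPoints(((cx,cy),(w,h),a))
    e=[b[1]-b[0],b[2]-b[1]]; l=max(e,key=np.linalg.norm); return [round(x,1) for x in(cx,cy,max(w,h),min(w,h),np.degrees(np.arctan2(l[1],l[0]))%180)]
def pix(m): v,u=np.nonzero(m); return np.c_[u,v]
def big(m):
    n,l,s,_=cv2.connectedComponentsWithStats(m.astype(np.uint8)); return l==1+np.argmax(s[1:,4])
E
python3 - <<'E'
from meas import *
c=cam('top'); X=cloud(c); z=X[...,2]; x=X[...,0]; y=X[...,1]
def rep(n,m,pl=None):
    m=big(m); uv=pix(m); P=onplane(c,uv,pl) if pl else X[m]
    print(n,m.sum(),'z',np.percentile(z[m],[5,50,95]).round(4),'rect',rect(P),'mean',P[:,:2].mean(0).round(4)*1000)
H=mask(c,lambda h,s,v:(s>120)&(v>60)); hue=cv2.cvtColor(c['img'],cv2.COLOR_RGB2HSV)[...,0].astype(int); red=H&((hue<6)|(hue>174)); blue=H&(hue>105)&(hue<125)
rep('redlid',red&(z>.115),.127); rep('bluelid',blue&(z>.115),.127)
rep('greenlid',(z>.085)&(y<-.2)&(x<.6),.099)
rep('outline',red&(z<.05)&(abs(y-.01)<.05)&(abs(x-.35)<.06),.032)
rep('platen',(z>.022)&(z<.045)&(abs(y)<.17)&(x<.48),.032)
rep('caddy rim',(z>.036)&(z<.047)&(y<-.2)&(y>-.36)&(x<.6),.042)
rep('stamp top',(z>.075)&(y>.15)&(y<.4)&(x<.46),.084)
rep('stamp base',(z>.012)&(z<.03)&(y>.15)&(y<.34)&(x<.46))
g=mask(c,lambda h,s,v:(s<60)&(v<130))&(y>.2)&(y<.34)&(x<.46)&(z<.03)
rep('tray',g,.01)
rep('cup',(z>.03)&(y>.05)&(y<.25)&(x>.5)&(x<.75))
rep('paint',(z>.008)&(z<.03)&(y<.05)&(y>-.2)&(x>.5)&(x<.7),.014)
E
```

```text
redlid 635 z [0.1245 0.1271 0.1296] rect [509.6, -57.2, 42.6, 41.1, np.float32(0.3)] mean [508.9 -56.9]
bluelid 657 z [0.1244 0.1271 0.1294] rect [498.8, 67.8, 42.4, 42.3, np.float32(90.8)] mean [498.5  67.1]Traceback (most recent call last):
  File "<stdin>", line 8, in <module>
  File "<stdin>", line 4, in rep
  File "meas.py", line 9, in big
    n,l,s,_=cv2.connectedComponentsWithStats(m.astype(np.uint8)); return l==1+np.argmax(s[1:,4])
                                                                              ~~~~~~~~~^^^^^^^^^
    return _wrapfunc(a, 'argmax', axis=axis, out=out, **kwds)
    return bound(*args, **kwds)
ValueError: attempt to get argmax of an empty sequence
```

Run:
```python
from meas import *
c=cam('top'); X=cloud(c); z=X[...,2]; x=X[...,0]; y=X[...,1]
v,u=np.mgrid[:480,:640]
def box(a,b,c_,d): return (u>=a)&(u<=b)&(v>=c_)&(v<=d)
def rep(n,m,pl=None):
    if not m.any(): print(n,'none');return
    m=big(m); uv=pix(m); P=onplane(c,uv,pl) if pl else X[m]
    print(n,m.sum(),'z',np.percentile(z[m],[5,50,95]).round(4),'rect',*rect(P),'mean',P[:,:2].mean(0).round(4)*1000)
H=mask(c,lambda h,s,v:(s>120)&(v>60)); hue=cv2.cvtColor(c['img'],cv2.COLOR_RGB2HSV)[...,0].astype(int); red=H&((hue<6)|(hue>174))
rep('greenlid',(z>.085)&box(470,520,190,240),.099)
m=red&(z<.05)&box(295,335,260,312)
rep('outline',m,.032)
rep('platen',(z>.022)&(z<.045)&box(240,390,215,360),.032)
rep('caddy rim',(z>.036)&(z<.047)&box(450,520,190,325),.042)
rep('stamp top',(z>.075)&box(130,190,235,312),.084)
rep('stamp base',(z>.014)&(z<.03)&box(130,190,235,312),.021)
g=mask(c,lambda h,s,v:(s<70)&(v<130))&box(130,195,230,315)
rep('tray',g,.01)
rep('cup',(z>.03)&box(215,270,115,180))
rep('paint',(z>.008)&(z<.03)&box(300,435,135,190),.014)
```

```text
greenlid 629 z [0.0905 0.0986 0.1017] rect 640.6 -290.1 46.1 44.8 90.9 mean [ 640.7 -290.4]
outline 149 z [0.0306 0.0331 0.036 ] rect 517.4 9.3 60.6 40.4 0.7 mean [517.4   8.8]
platen 11184 z [0.0296 0.0325 0.0354] rect 517.4 8.0 189.8 189.8 178.5 mean [516.4   8.6]
caddy rim 847 z [0.0366 0.0409 0.0441] rect 575.7 -282.8 196.5 71.7 170.8 mean [ 563.5 -279.5]
stamp top 269 z [0.0781 0.0836 0.0867] rect 545.6 277.4 36.8 20.4 16.0 mean [545.3 277.4]
stamp base 213 z [0.016  0.0212 0.027 ] rect 546.0 277.8 48.5 28.8 17.8 mean [542.1 271.2]
tray 2406 z [0.0008 0.0041 0.0117] rect 538.3 274.9 111.4 81.4 6.6 mean [534.8 271.4]
cup 886 z [0.0343 0.063  0.0768] rect 613.4 64.1 379.0 66.1 27.6 mean [754.5 137.8]
paint 3184 z [0.0108 0.0142 0.0172] rect 742.0 -82.8 209.5 52.2 86.2 mean [742.4 -82.7]
```

All sizes match what was given. Next I turn the tool to yaw ≈ -9.2° (jaws across the caddy's y), then move over the red jar.

```bash
T='import sys'
python3 -m handwheel '[[0,0,0,0,0,7.1],[0,0,0,0,0,7.1],[0,0,0,0,0,7.1],[0,0,0,0,0,7.1],[0,0,0,0,0,7.1],[0,0,0,0,0,7.1],[0,0,0,0,0,7.1],[0,0,0,0,0,7.1]]' 1 30
python3 -m handwheel '[[0,0,0,0,0,7.1],[0,0,0,0,0,7.1],[0,0,0,0,0,7.1],[0,0,0,0,0,7.1],[0,0,0,0,0,7.1],[0,0,0,0,0,7.1],[0,0,0,0,0,7.1],[0,0,0,0,0,7.1]]'
python3 -m handwheel '[[0,0,0,0,0,7.1],[0,0,0,0,0,7.1],[0,0,0,0,0,7.1],[0,0,0,0,0,7.1],[0,0,0,0,0,7.1],[0,0,0,0,0,7.1],[0,0,0,0,0,7.1],[0,0,0,0,0,0]]'
python3 -m handwheel '[[0.0148,0.0209,0,0,0,0],[0.0148,0.0209,0,0,0,0],[0.0148,0.0209,0,0,0,0],[0.0148,0.0209,0,0,0,0],[0.0148,0.0209,0,0,0,0],[0.0148,0.0209,0,0,0,0],[0.0148,0.0209,0,0,0,0],[0.0148,0.0209,0,0,0,0]]'
```

```text
time: 0.87
ee_pos: [0.2381, 0.4957, 0.2481]
tcp_rot: [-180.0, 0.0, 97.2]
wrist_force: [0.0, -0.3, 0.1]
opening: 0.0852
time: 1.53
ee_pos: [0.3301, 0.4324, 0.248]
tcp_rot: [-175.3, 0.8, 50.4]
wrist_force: [0.5, 0.1, 0.1]
opening: 0.0853
time: 2.2
ee_pos: [0.459, 0.238, 0.2476]
tcp_rot: [-167.4, 8.3, 21.0]
wrist_force: [1.1, 0.5, -0.2]
opening: 0.0854
time: 2.87
ee_pos: [0.622, 0.1314, 0.1949]
tcp_rot: [-167.4, 8.1, 21.6]
wrist_force: [0.6, -0.4, -0.0]
opening: 0.0854
```

Run:
```python
from h import *
o=monitor.get_obs(); print(o['q'].round(1),o['ee_pos'],o['tcp_rot'])
```

```text
[  7.6  27.7  30.7 104.   10.3 166. ] [0.62199613 0.13138371 0.19491538] [-167.41140839    8.1353308    21.56065421]
```

The last joint turns the opposite way from what I assumed, so it hit its limit and the tool drifted and tilted. I'll write a helper that gives the tool-frame shift and turn, then undo this towards yaw 170.8°.

```bash
cat > go.py <<'E'
import sys
from h import *
from scipy.spatial.transform import Rotation as Ro
# usage: go.py x y z yaw : turn (tool rotvec, deg) to do first, then shift in the turned tool frame
def go(x,y,z,yaw):
    o=monitor.get_obs(); R=Ro.from_euler('xyz',o['tcp_rot'],degrees=True); T=Ro.from_euler('xyz',[180,0,yaw],degrees=True)
    tilt=Ro.from_euler('xyz',[180,0,o['tcp_rot'][2]],degrees=True)
    print('t',round(o['time'],2),'pos',o['ee_pos'].round(4),'rot',o['tcp_rot'].round(2),'q',o['q'].round(1),'open',round(o['opening'],4),'F',o['wrist_force'].round(1))
    print('level',(R.inv()*tilt).as_rotvec(degrees=True).round(2),'turn tool z',round((tilt.inv()*T).as_rotvec(degrees=True)[2],2))
    d=np.array([x,y,z])-o['ee_pos']; print('shift',T.inv().apply(d).round(4))
if __name__=='__main__': go(*map(float,sys.argv[1:]))
E
python3 go.py .509 -.057 .2 170.8
```

```text
t 2.87 pos [0.622  0.1314 0.1949] rot [-167.41    8.14   21.56] q [  7.6  27.7  30.7 104.   10.3 166. ] open 0.0854 F [ 0.6 -0.4 -0. ]
level [-12.57   8.1   -0.89] turn tool z -149.24
shift [ 0.0814 -0.204  -0.0051]
```

```bash
python3 -m handwheel '[[0,0,0,-4.19,2.7,-0.3],[0,0,0,-4.19,2.7,-0.3],[0,0,0,-4.19,2.7,-0.3],[0,0,0,0,0,-7.1],[0,0,0,0,0,-7.1],[0,0,0,0,0,-7.1],[0,0,0,0,0,-7.1],[0,0,0,0,0,-7.1]]'
python3 -m handwheel '[[0,0,0,0,0,-7.1],[0,0,0,0,0,-7.1],[0,0,0,0,0,-7.1],[0,0,0,0,0,-7.1],[0,0,0,0,0,-7.1],[0,0,0,0,0,-7.1],[0,0,0,0,0,-7.1],[0,0,0,0,0,-7.1]]'
python3 -m handwheel '[[0,0,0,0,0,-7.1],[0,0,0,0,0,-7.1],[0,0,0,0,0,-7.1],[0,0,0,0,0,-7.1],[0,0,0,0,0,-7.1],[0,0,0,0,0,-7.1],[0,0,0,0,0,-7.1],[0,0,0,0,0,-7.1]]'
python3 go.py .509 -.057 .2 170.8
```

```text
time: 3.53
ee_pos: [0.621, 0.1323, 0.1954]
tcp_rot: [180.0, 0.0, 57.4]
wrist_force: [0.2, -0.4, -0.3]
opening: 0.0854
time: 4.2
ee_pos: [0.621, 0.1323, 0.1953]
tcp_rot: [-180.0, -0.0, 114.2]
wrist_force: [0.1, 0.9, 0.0]
opening: 0.0853
time: 4.87
ee_pos: [0.621, 0.1322, 0.1953]
tcp_rot: [-180.0, -0.0, 171.0]
wrist_force: [0.1, 0.4, 0.5]
opening: 0.0855
t 4.87 pos [0.621  0.1322 0.1953] rot [-1.8000e+02 -1.0000e-02  1.7103e+02] q [12.  16.1 17.  90.9 -0.  21. ] open 0.0855 F [0.1 0.4 0.5]
level [-0.   -0.01  0.  ] turn tool z 0.23
shift [ 0.0803 -0.2047 -0.0047]
```

```bash
python3 -m handwheel '[[0.01,-0.0256,0,0,0,0],[0.01,-0.0256,0,0,0,0],[0.01,-0.0256,0,0,0,0],[0.01,-0.0256,0,0,0,0],[0.01,-0.0256,0,0,0,0],[0.01,-0.0256,0,0,0,0],[0.01,-0.0256,0,0,0,0],[0.01,-0.0256,0,0,0,0.2]]'
python3 go.py .509 -.057 .098 170.8
python3 - <<'E'
from h import *
c=cam('scene'); c['img']=cv2.resize(c['img'][100:340,150:550],None,fx=1.6,fy=1.6); save(c,'s1.png')
E
```

```text
time: 5.53
ee_pos: [0.5081, -0.0578, 0.1954]
tcp_rot: [180.0, 0.0, 170.5]
wrist_force: [0.1, -0.4, -0.4]
opening: 0.0853
t 5.53 pos [ 0.5081 -0.0578  0.1954] rot [1.8000e+02 1.0000e-02 1.7049e+02] q [-6.5 -1.1 -2.  89.1  0.   3. ] open 0.0853 F [ 0.1 -0.4 -0.4]
level [0.   0.01 0.  ] turn tool z -0.31
shift [-0.0008  0.001   0.0974]
```

View pics/s1.png

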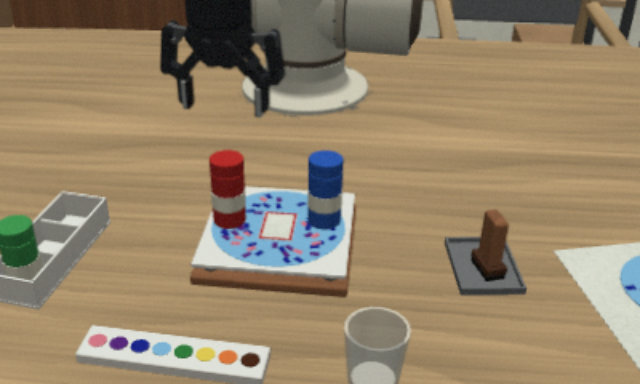

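The open fingers at (183,100) and (262,105) straddle the red jar at x≈228. I'll descend, grip and lift.

```bash
python3 -m handwheel '[[0,0,0.0122,0,0,0],[0,0,0.0122,0,0,0],[0,0,0.0122,0,0,0],[0,0,0.0122,0,0,0],[0,0,0.0122,0,0,0],[0,0,0.0122,0,0,0],[0,0,0.0122,0,0,0],[0,0,0.0122,0,0,0]]' 1 30
python3 -m handwheel '[[0,0,0,0,0,0],[0,0,0,0,0,0],[0,0,0,0,0,0],[0,0,0,0,0,0],[0,0,0,0,0,0],[0,0,0,0,0,0],[0,0,0,0,0,0],[0,0,0,0,0,0]]' -1 30
python3 -m handwheel '[[0,0,-0.005,0,0,0],[0,0,-0.01,0,0,0],[0,0,-0.01,0,0,0],[0,0,-0.01,0,0,0],[0,0,-0.01,0,0,0],[0,0,-0.01,0,0,0],[0,0,-0.01,0,0,0],[0,0,-0.005,0,0,0]]'
python3 go.py .5757 -.2828 .168 170.8
```

```text
time: 6.25
ee_pos: [0.5089, -0.0568, 0.0964]
tcp_rot: [180.0, -0.0, 170.5]
wrist_force: [-0.6, 0.2, 0.2]
opening: 0.0854
time: 6.92
ee_pos: [0.5093, -0.0571, 0.0984]
tcp_rot: [180.0, 0.1, 170.4]
wrist_force: [0.5, 0.2, 2.1]
opening: 0.044
time: 7.58
ee_pos: [0.5094, -0.0572, 0.1698]
tcp_rot: [180.0, 0.1, 170.4]
wrist_force: [-0.2, 0.4, -1.2]
opening: 0.0439
t 7.58 pos [ 0.5094 -0.0572  0.1698] rot [1.7999e+02 1.1000e-01 1.7045e+02] q [-6.4 -1.1 -4.9 86.1  0.   3.1] open 0.0439 F [-0.2  0.4 -1.2]
level [0.01 0.11 0.  ] turn tool z -0.35
shift [-0.1015 -0.2121  0.0018]
```

```bash
python3 -m handwheel '[[-0.0065,-0.0135,0,0,0,0],[-0.0127,-0.0265,0,0,0,0],[-0.0127,-0.0265,0,0,0,0],[-0.0127,-0.0265,0,0,0,0],[-0.0127,-0.0265,0,0,0,0],[-0.0127,-0.0265,0,0,0,0],[-0.0127,-0.0265,0,0,0,0],[-0.0127,-0.0265,0,0,0,0]]'
python3 -m handwheel '[[-0.0063,-0.013,0,0,0,-0.3],[0,0,0,0,0,0],[0,0,0.01,0,0,0],[0,0,0.01,0,0,0],[0,0,0.01,0,0,0],[0,0,0.01,0,0,0],[0,0,0,0,0,0],[0,0,0,0,0,0]]'
python3 go.py .5757 -.2828 .071 170.8
python3 - <<'E'
from h import *
c=cam('scene'); a=cv2.resize(c['img'][190:310,110:270],None,fx=2.5,fy=2.5)
t=cam('top'); b=cv2.resize(t['img'][180:330,420:560],(280,300)); c['img']=np.hstack([a,b]); save(c,'s2.png')
E
```

```text
time: 8.25
ee_pos: [0.5702, -0.2707, 0.168]
tcp_rot: [180.0, 0.0, 170.4]
wrist_force: [0.5, 0.5, -0.7]
opening: 0.0434
time: 8.92
ee_pos: [0.5736, -0.2823, 0.127]
tcp_rot: [180.0, -0.1, 170.8]
wrist_force: [-0.5, 0.4, -0.8]
opening: 0.0434
t 8.92 pos [ 0.5736 -0.2823  0.127 ] rot [ 1.7997e+02 -7.0000e-02  1.7079e+02] q [-26.2  16.6  10.1  83.5   0.  -17. ] open 0.0434 F [-0.5  0.4 -0.8]
level [ 0.03 -0.07 -0.  ] turn tool z -0.01
shift [-0.0022 -0.0002  0.056 ]
```

View pics/s2.png

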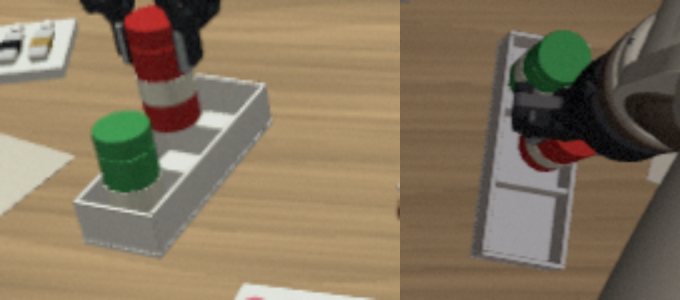

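The red jar hangs over the middle cell, but it seems to lean a little in the scene view. I'll check it against a true vertical.

Run:
```python
from meas import *
c=cam('scene')
m=big(mask(c,lambda h,s,v:(s>150)&(v>50)&((h<6)|(h>174)))&(np.mgrid[:480,:640][1]<240)); 
X=cloud(c)
al=mask(c,lambda h,s,v:(s>150)&(v>50)&((h<6)|(h>174)))
v,u=np.nonzero(al); k=(u<240)&(u>120)&(v>150)&(v<260); u=u[k];v=v[k]
for r in range(v.min(),v.max()+1,5):
    q=u[v==r]
    if len(q):
        print(r,q.min(),q.max(),'z/x/y',X[r,int(q.mean())].round(4))
P=np.array([[.5757,-.2828,z] for z in(.05,.06,.1,.15,.16)])
print(cv2.projectPoints(P,np.array(c['rvec']),c['t'],c['K'],c['D'])[0].reshape(-1,2).round(1))
g=np.array([[.6406,-.2901,z] for z in(.05,.1)])
print(cv2.projectPoints(g,np.array(c['rvec']),c['t'],c['K'],c['D'])[0].reshape(-1,2).round(1))
```

```text
192 167 173 z/x/y [ 0.5573 -0.2897  0.1541]
197 159 176 z/x/y [ 0.5799 -0.2865  0.1554]
202 160 177 z/x/y [ 0.597  -0.2777  0.1544]
207 161 178 z/x/y [ 0.595  -0.2789  0.1422]
212 162 179 z/x/y [ 0.5961 -0.2785  0.1317]
217 164 180 z/x/y [ 0.5977 -0.2758  0.1215]
232 167 188 z/x/y [ 0.5936 -0.2699  0.0845]
237 170 187 z/x/y [ 0.5935 -0.2744  0.0722]
[[179.2 241. ]
 [178.3 236.9]
 [174.8 220.3]
 [170.1 198.5]
 [169.2 194. ]]
[[163.7 259.3]
 [158.5 238.1]]
```

It is vertical within the measuring error, since the fingers hide part of the jar's upper edges. I'll lower it, release and retreat.

```bash
python3 -m handwheel '[[-0.0022,0,0.005,0,0,0],[0,0,0.008,0,0,0],[0,0,0.009,0,0,0],[0,0,0.009,0,0,0],[0,0,0.009,0,0,0],[0,0,0.008,0,0,0],[0,0,0.006,0,0,0],[0,0,0,0,0,0]]'
python3 -m handwheel '[[0,0,0.001,0,0,0],[0,0,0.001,0,0,0],[0,0,0,0,0,0],[0,0,0,0,0,0],[0,0,0,0,0,0],[0,0,0,0,0,0],[0,0,0,0,0,0],[0,0,0,0,0,0]]'
```

```text
time: 9.73
ee_pos: [0.5755, -0.2831, 0.0719]
tcp_rot: [180.0, -0.1, 170.7]
wrist_force: [0.0, 0.3, -0.8]
opening: 0.044
time: 10.4
ee_pos: [0.5763, -0.2835, 0.072]
tcp_rot: [180.0, 0.0, 170.7]
wrist_force: [0.0, -0.0, -0.8]
opening: 0.0434
```

```bash
python3 -m handwheel '[[0,0,0.001,0,0,0],[0,0,0.001,0,0,0],[0,0,0,0,0,0],[0,0,0,0,0,0],[0,0,0,0,0,0],[0,0,0,0,0,0],[0,0,0,0,0,0],[0,0,0,0,0,0]]'
python3 -m handwheel '[[0,0,0,0,0,0],[0,0,0,0,0,0],[0,0,0,0,0,0],[0,0,0,0,0,0],[0,0,0,0,0,0],[0,0,0,0,0,0],[0,0,0,0,0,0],[0,0,0,0,0,0]]' 1
python3 -m handwheel '[[0,0,-0.01,0,0,0],[0,0,-0.015,0,0,0],[0,0,-0.02,0,0,0],[0,0,-0.02,0,0,0],[0,0,-0.02,0,0,0],[0,0,-0.02,0,0,0],[0,0,-0.01,0,0,0],[0,0,0,0,0,0]]'
python3 go.py .4986 .0675 .185 170.8
```

```text
time: 11.07
ee_pos: [0.5765, -0.2834, 0.0708]
tcp_rot: [-180.0, 0.1, 170.8]
wrist_force: [-1.5, 0.8, 5.2]
opening: 0.0437
time: 11.73
ee_pos: [0.5763, -0.2834, 0.0699]
tcp_rot: [180.0, 0.0, 170.7]
wrist_force: [-0.2, 0.9, -0.4]
opening: 0.0855
time: 12.4
ee_pos: [0.5771, -0.2838, 0.1882]
tcp_rot: [-179.9, 0.3, 170.7]
wrist_force: [0.4, -0.1, -0.2]
opening: 0.0855
t 12.4 pos [ 0.5771 -0.2838  0.1882] rot [-179.93    0.26  170.75] q [-26.2  17.   17.2  90.    0.  -16.9] open 0.0855 F [ 0.4 -0.1 -0.2]
level [-0.07  0.26 -0.  ] turn tool z -0.05
shift [0.1336 0.3343 0.0032]
```

```bash
python3 -m handwheel '[[0.00835,0.0209,0,0,0,0],[0.00835,0.0209,0,0,0,0],[0.00835,0.0209,0,0,0,0],[0.00835,0.0209,0,0,0,0],[0.00835,0.0209,0,0,0,0],[0.00835,0.0209,0,0,0,0],[0.00835,0.0209,0,0,0,0],[0.00835,0.0209,0,0,0,0]]'
python3 -m handwheel '[[0.00835,0.0209,0,0,0,0],[0.00835,0.0209,0,0,0,0],[0.00835,0.0209,0,0,0,0],[0.00835,0.0209,0,0,0,0],[0.00835,0.0209,0,0,0,0],[0.00835,0.0209,0,0,0,0],[0.00835,0.0209,0,0,0,0],[0.00835,0.0209,0,0,0,0]]'
python3 - <<'E'
from meas import *
c=cam('top'); X=cloud(c); z=X[...,2]
v,u=np.mgrid[:480,:640]
m=mask(c,lambda h,s,v:(s>120)&(v>60)&((h<6)|(h>174)))&(u>440)&(z>.085)
print('red lid',m.sum(),z[m].mean() if m.any() else 0,rect(onplane(c,pix(m),.099)))
c=cam('scene'); X=cloud(c); z=X[...,2]
m=big(mask(c,lambda h,s,v:(s>120)&(v>50)&(h>105)&(h<125))&(z>.1))
print('blue scene',m.sum(),X[m].mean(0).round(3))
E
python3 go.py .4986 .0675 .097 170.8
```

```text
time: 13.07
ee_pos: [0.5364, -0.1066, 0.1837]
tcp_rot: [180.0, -0.1, 170.7]
wrist_force: [0.0, 0.9, -0.3]
opening: 0.0856
time: 13.73
ee_pos: [0.4974, 0.0691, 0.1837]
tcp_rot: [-180.0, -0.1, 170.7]
wrist_force: [0.6, 0.2, 0.5]
opening: 0.0854
red lid 611 0.10122918361450511 [573.8, -280.8, 49.3, 43.1, np.float32(134.1)]
blue scene 393 [0.512 0.069 0.119]
t 13.83 pos [0.4971 0.0703 0.1839] rot [ 1.7999e+02 -7.0000e-02  1.7090e+02] q [ 8.  -2.3 -4.5 87.9  0.  17.1] open 0.0855 F [0.7 0.5 0.5]
level [ 0.01 -0.07 -0.  ] turn tool z 0.1
shift [-0.0019 -0.0026  0.0869]
```

```bash
python3 -m handwheel '[[-0.0019,-0.002,0.005,0,0,0],[0,0,0.0115,0,0,0],[0,0,0.012,0,0,0],[0,0,0.012,0,0,0],[0,0,0.012,0,0,0],[0,0,0.012,0,0,0],[0,0,0.012,0,0,0],[0,0,0.011,0,0,0]]'
python3 -m handwheel '[[0,0,0,0,0,0],[0,0,0,0,0,0],[0,0,0,0,0,0],[0,0,0,0,0,0],[0,0,0,0,0,0],[0,0,0,0,0,0],[0,0,0,0,0,0],[0,0,0,0,0,0]]' -1 30
python3 -m handwheel '[[0,0,-0.005,0,0,0],[0,0,-0.01,0,0,0],[0,0,-0.01,0,0,0],[0,0,-0.01,0,0,0],[0,0,-0.01,0,0,0],[0,0,-0.01,0,0,0],[0,0,-0.01,0,0,0],[0,0,-0.005,0,0,0]]'
python3 go.py .5125 -.2726 .168 170.8
```

```text
time: 14.5
ee_pos: [0.4994, 0.0657, 0.0958]
tcp_rot: [-180.0, -0.0, 170.7]
wrist_force: [0.4, -0.4, -0.1]
opening: 0.0852
time: 15.17
ee_pos: [0.5001, 0.066, 0.098]
tcp_rot: [180.0, 0.1, 170.8]
wrist_force: [0.3, 0.8, 3.3]
opening: 0.0434
time: 15.83
ee_pos: [0.5001, 0.0659, 0.1694]
tcp_rot: [180.0, 0.1, 170.7]
wrist_force: [0.2, -0.5, -1.2]
opening: 0.0438
t 15.83 pos [0.5001 0.0659 0.1694] rot [1.7997e+02 1.1000e-01 1.7074e+02] q [ 7.5 -2.2 -6.  86.1 -0.  16.8] open 0.0438 F [ 0.2 -0.5 -1.2]
level [0.03 0.11 0.  ] turn tool z -0.06
shift [-0.0663 -0.3321  0.0014]
```

```bash
python3 -m handwheel '[[-0.003,-0.015,0,0,0,0],[-0.0045,-0.0226,0,0,0,0],[-0.0045,-0.0226,0,0,0,0],[-0.0045,-0.0226,0,0,0,0],[-0.0045,-0.0226,0,0,0,0],[-0.0045,-0.0226,0,0,0,0],[-0.0045,-0.0226,0,0,0,0],[-0.0045,-0.0226,0,0,0,0]]'
python3 -m handwheel '[[-0.0045,-0.0226,0,0,0,0],[-0.0045,-0.0226,0,0,0,0],[-0.0045,-0.0226,0,0,0,0],[-0.0045,-0.0226,0,0,0,0],[-0.0045,-0.0226,0,0,0,0],[-0.0045,-0.0226,0,0,0,0],[-0.0045,-0.0226,0,0,0,0],[-0.0003,-0.0005,0,0,0,0]]'
python3 -m handwheel '[[0,0,0.005,0,0,0],[0,0,0.01,0,0,0],[0,0,0.01,0,0,0],[0,0,0.01,0,0,0],[0,0,0.005,0,0,0],[0,0,0,0,0,0],[0,0,0,0,0,0],[0,0,0,0,0,0]]'
python3 go.py .5125 -.2726 .071 170.8
python3 - <<'E'
from h import *
c=cam('scene'); a=cv2.resize(c['img'][180:300,120:280],None,fx=2.5,fy=2.5)
t=cam('top'); b=cv2.resize(t['img'][180:330,420:560],(280,300)); c['img']=np.hstack([a,b]); save(c,'s3.png')
E
```

```text
time: 16.5
ee_pos: [0.5058, -0.1118, 0.1676]
tcp_rot: [180.0, 0.0, 170.7]
wrist_force: [0.6, -0.1, -1.6]
opening: 0.0434
time: 17.17
ee_pos: [0.5115, -0.2756, 0.167]
tcp_rot: [-180.0, -0.0, 170.6]
wrist_force: [0.2, -0.1, -0.7]
opening: 0.0439
time: 17.83
ee_pos: [0.5119, -0.2722, 0.1278]
tcp_rot: [-180.0, 0.0, 170.8]
wrist_force: [-0.8, -0.0, -0.5]
opening: 0.0438
t 17.83 pos [ 0.5119 -0.2722  0.1278] rot [-1.7999e+02  4.0000e-02  1.7076e+02] q [-28.    8.3   0.4  82.1   0.  -18.8] open 0.0438 F [-0.8 -0.  -0.5]
level [-0.01  0.04 -0.  ] turn tool z -0.04
shift [-0.0006 -0.0003  0.0568]
```

View pics/s3.png

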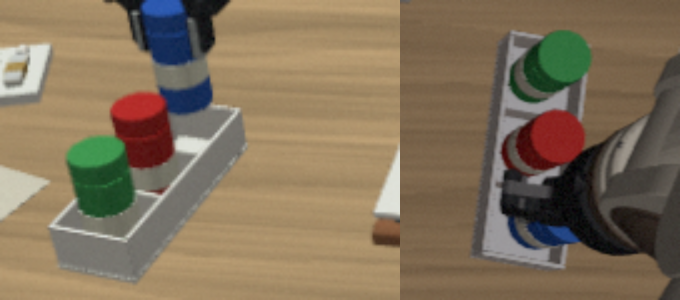

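The red jar stands in the middle cell at (143,135) and the blue one hangs over the near end cell at (185,90), clear of the red. I'll lower it, release, then move up and away.

```bash
python3 -m handwheel '[[0,0,0.005,0,0,0],[0,0,0.008,0,0,0],[0,0,0.009,0,0,0],[0,0,0.009,0,0,0],[0,0,0.009,0,0,0],[0,0,0.008,0,0,0],[0,0,0.006,0,0,0],[0,0,0.002,0,0,0]]'
python3 -m handwheel '[[0,0,0.001,0,0,0],[0,0,0.001,0,0,0],[0,0,0.001,0,0,0],[0,0,0,0,0,0],[0,0,0,0,0,0],[0,0,0,0,0,0],[0,0,0,0,0,0],[0,0,0,0,0,0]]'
```

```text
time: 18.6
ee_pos: [0.5114, -0.2721, 0.0702]
tcp_rot: [180.0, -0.1, 170.8]
wrist_force: [-0.8, 1.9, 6.3]
opening: 0.0434
time: 19.27
ee_pos: [0.5123, -0.2723, 0.0702]
tcp_rot: [-180.0, 0.1, 170.8]
wrist_force: [-3.7, 3.6, 9.0]
opening: 0.044
```

```bash
python3 -m handwheel '[[0,0,0,0,0,0],[0,0,0,0,0,0],[0,0,0,0,0,0],[0,0,0,0,0,0],[0,0,0,0,0,0],[0,0,0,0,0,0],[0,0,0,0,0,0],[0,0,0,0,0,0]]' 1
python3 -m handwheel '[[0,0,-0.01,0,0,0],[0,0,-0.015,0,0,0],[0,0,-0.02,0,0,0],[0,0,-0.02,0,0,0],[0,0,-0.02,0,0,0],[0,0,-0.02,0,0,0],[0,0,-0.01,0,0,0],[0,0,0,0,0,0]]'
python3 -m handwheel '[[0,0,0,0,0,-6.5],[0,0,0,0,0,-6.5],[0,0,0,0,0,-6.5],[0,0,0,0,0,-6.5],[0,0.02,0,0,0,0],[0,0.03,0,0,0,0],[0,0.03,0,0,0,0],[0,0.03,0,0,0,0]]'
python3 - <<'E'
from meas import *
c=cam('top'); X=cloud(c); z=X[...,2]; v,u=np.mgrid[:480,:640]
def box(a,b,c_,d): return (u>=a)&(u<=b)&(v>=c_)&(v<=d)
hs=lambda lo,hi:mask(c,lambda h,s,v:(s>120)&(v>60)&((h>=lo)&(h<=hi)))
red=hs(0,6)|hs(174,180)
for n,m in(('red',red),('blue',hs(105,125)),('green',hs(45,85))):
    m=m&(u>440)&(z>.09); print(n,m.sum(),z[m].mean(),rect(onplane(c,pix(big(m)),.099)))
m=red&(z<.05)&box(290,345,250,320); m=big(cv2.dilate(m.astype(np.uint8),np.ones((3,3)))>0)&m
P=onplane(c,pix(m),.032); print('outline',m.sum(),rect(P),P.mean(0))
pl=big((z>.022)&(z<.045)&box(240,390,215,360)); print('platen',rect(onplane(c,pix(pl),.032)),z[pl].mean())
top=big((z>.074)&box(130,190,235,312)); P=onplane(c,pix(top),.084); print('stamp top',rect(P),P.mean(0),z[top].mean())
E
python3 go.py .5456 .2776 .185 197
```

```text
time: 19.93
ee_pos: [0.5118, -0.2724, 0.0684]
tcp_rot: [180.0, 0.0, 170.7]
wrist_force: [-0.1, -0.2, 0.2]
opening: 0.0851
time: 20.6
ee_pos: [0.5126, -0.2729, 0.1865]
tcp_rot: [-179.9, 0.3, 170.7]
wrist_force: [-0.1, -0.7, 0.0]
opening: 0.0853
time: 21.27
ee_pos: [0.4791, -0.166, 0.1819]
tcp_rot: [179.9, -0.1, -163.3]
wrist_force: [0.6, -0.0, 1.0]
opening: 0.0854
t 21.32 pos [ 0.4778 -0.1623  0.1825] rot [ 1.7983e+02 -7.0000e-02 -1.6320e+02] q [-18.8  -1.9  -4.3  87.8   0.1 -35.6] open 0.0854 F [5.  0.7 2.7]
level [ 0.17 -0.07 -0.  ] turn tool z -0.2
shift [-0.1934  0.4009 -0.0025]<stdin>:7: RuntimeWarning: Mean of empty slice.
  ret = ret.dtype.type(ret / rcount)
Traceback (most recent call last):
  File "meas.py", line 9, in big
    n,l,s,_=cv2.connectedComponentsWithStats(m.astype(np.uint8)); return l==1+np.argmax(s[1:,4])
                                                                              ~~~~~~~~~^^^^^^^^^
ValueError: attempt to get argmax of an empty sequence
```

```bash
python3 -m handwheel '[[-0.0121,0.025,0,0,0,0],[-0.0121,0.025,0,0,0,0],[-0.0121,0.025,0,0,0,0],[-0.0121,0.025,0,0,0,0],[-0.0121,0.025,0,0,0,0],[-0.0121,0.025,0,0,0,0],[-0.0121,0.025,0,0,0,0],[-0.0121,0.025,0,0,0,0]]'
python3 -m handwheel '[[-0.0121,0.025,0,0,0,0],[-0.0121,0.025,0,0,0,0],[-0.0121,0.025,0,0,0,0],[-0.0121,0.025,0,0,0,0],[-0.0121,0.025,0,0,0,0],[-0.0121,0.025,0,0,0,0],[-0.0121,0.025,0,0,0,0],[-0.0121,0.025,0,0,0,0]]'
cat > m2.py <<'E'
from meas import *
c=cam('top'); X=cloud(c); z=X[...,2]; v,u=np.mgrid[:480,:640]
def box(a,b,c_,d): return (u>=a)&(u<=b)&(v>=c_)&(v<=d)
hs=lambda lo,hi:mask(c,lambda h,s,v:(s>120)&(v>60)&((h>=lo)&(h<=hi)))
red=hs(0,6)|hs(174,180)
for n,m in(('red',red),('blue',hs(105,125)),('green',hs(45,85))):
    m=m&(u>440)&(z>.09)
    if m.any(): print(n,m.sum(),z[m].mean(),rect(onplane(c,pix(big(m)),.099)))
m=red&(z<.05)&box(290,345,250,320); m=m&big(cv2.dilate(m.astype(np.uint8),np.ones((3,3)))>0)
if m.any(): P=onplane(c,pix(m),.032); print('outline',m.sum(),rect(P),P.mean(0))
pl=(z>.022)&(z<.045)&box(240,390,215,360)
if pl.any(): pl=big(pl); print('platen',rect(onplane(c,pix(pl),.032)),z[pl].mean())
E
python3 m2.py; python3 go.py .5456 .2776 .185 197
python3 - <<'E'
from h import *
c=cam('scene'); a=cv2.resize(c['img'][130:310,370:530],None,fx=3,fy=3)
c['img']=a; save(c,'s4.png')
E
```

```text
time: 21.98
ee_pos: [0.5148, 0.0537, 0.1823]
tcp_rot: [180.0, -0.1, -163.2]
wrist_force: [0.5, -0.2, -0.3]
opening: 0.0853
time: 22.65
ee_pos: [0.5499, 0.273, 0.1821]
tcp_rot: [-180.0, -0.1, -163.2]
wrist_force: [-0.2, -0.4, 1.0]
opening: 0.0854
red 594 0.10461061388264012 [575.7, -282.1, 44.5, 42.8, np.float32(106.3)]
blue 606 0.10299694695054988 [509.6, -268.9, 43.1, 42.4, np.float32(90.7)]
green 541 0.10182722570568299 [640.6, -290.7, 41.5, 41.3, np.float32(0.9)]
outline 146 [517.5, 8.8, 61.7, 40.8, np.float32(178.4)] [0.51759088 0.00876309 0.032     ]
platen [517.4, 8.0, 189.8, 189.8, np.float32(178.5)] 0.03251530459325913
t 22.7 pos [0.5502 0.277  0.1814] rot [ 1.7993e+02 -4.0000e-02 -1.6311e+02] q [26.7 13.3 12.1 88.8  0.1  9.8] open 0.0851 F [-4.7 -0.  -1.5]
level [ 0.07 -0.04 -0.  ] turn tool z -0.11
shift [ 0.0042  0.0019 -0.0036]
```

View pics/s4.png

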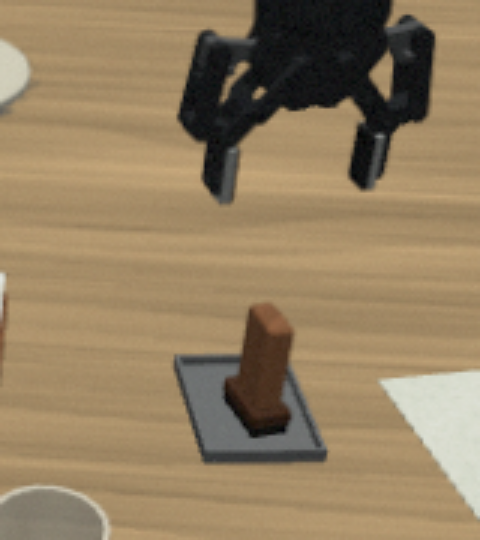

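The open fingers at (220,180) and (368,165) hang above and behind the upright stamp at (265,360). The jars in the caddy sit at the expected places, and the outline is at (517.5, 8.7) mm, angle -1.5°. I'll descend on the stamp.

```bash
python3 -m handwheel '[[0.0042,0.001,0,0,0,0],[0,0,0.01,0,0,0],[0,0,0.012,0,0,0],[0,0,0.012,0,0,0],[0,0,0.012,0,0,0],[0,0,0.012,0,0,0],[0,0,0.007,0,0,0],[0,0,0,0,0,0]]' 1 30
python3 go.py .5457 .2776 .051 197
```

```text
time: 23.42
ee_pos: [0.5451, 0.2709, 0.116]
tcp_rot: [-180.0, -0.2, -163.3]
wrist_force: [-0.9, -0.8, -0.6]
opening: 0.0852
t 23.42 pos [0.5451 0.2709 0.116 ] rot [-1.7997e+02 -1.6000e-01 -1.6327e+02] q [26.4 12.6  4.  81.6 -0.   9.7] open 0.0852 F [-0.9 -0.8 -0.6]
level [-0.03 -0.16  0.  ] turn tool z -0.27
shift [-0.0026  0.0063  0.065 ]
```

```bash
python3 -m handwheel '[[0,0.006,0,0,0,-0.2],[0,0,0,0,0,0],[0,0,0,0,0,0],[0,0,0,0,0,0],[0,0,0,0,0,0],[0,0,0,0,0,0],[0,0,0,0,0,0],[0,0,0,0,0,0]]'
python3 go.py .5457 .2776 .051 197
```

```text
time: 24.08
ee_pos: [0.5442, 0.2772, 0.1185]
tcp_rot: [-180.0, 0.0, -163.1]
wrist_force: [0.1, -0.3, -0.1]
opening: 0.0855
t 24.08 pos [0.5442 0.2772 0.1185] rot [-1.8000e+02  2.0000e-02 -1.6306e+02] q [27.  12.7  4.4 81.7 -0.  10.1] open 0.0855 F [ 0.1 -0.3 -0.1]
level [-0.    0.02 -0.  ] turn tool z -0.06
shift [-0.0015 -0.      0.0675]
```

```bash
python3 -m handwheel '[[-0.0015,0,0.005,0,0,0],[0,0,0.01,0,0,0],[0,0,0.011,0,0,0],[0,0,0.011,0,0,0],[0,0,0.011,0,0,0],[0,0,0.011,0,0,0],[0,0,0.008,0,0,0],[0,0,0,0,0,0]]'
python3 -m handwheel '[[0,0,0,0,0,0],[0,0,0,0,0,0],[0,0,0,0,0,0],[0,0,0,0,0,0],[0,0,0,0,0,0],[0,0,0,0,0,0],[0,0,0,0,0,0],[0,0,0,0,0,0]]' -1 60
python3 -m handwheel '[[0,0,0,0,0,0],[0,0,0,0,0,0],[0,0,-0.005,0,0,0],[0,0,-0.01,0,0,0],[0,0,-0.015,0,0,0],[0,0,-0.015,0,0,0],[0,0,-0.015,0,0,0],[0,0,-0.015,0,0,0]]'
python3 -m handwheel '[[0,0,-0.01,0,0,0],[0,0,-0.005,0,0,0],[0,0,0,0,0,0],[0,0,0,0,0,0],[0,0,0,0,0,0],[0,0,0,0,0,0],[0,0,0,0,0,0],[0,0,0,0,0,0]]'
python3 go.py .5175 .0087 .14 178.5
python3 - <<'E'
from h import *
c=cam('scene'); a=cv2.resize(c['img'][130:310,370:530],None,fx=3,fy=3)
c['img']=a; save(c,'s5.png')
E
```

```text
time: 24.75
ee_pos: [0.5445, 0.2772, 0.0488]
tcp_rot: [-180.0, -0.2, -163.1]
wrist_force: [-0.3, 0.2, 0.1]
opening: 0.0852
time: 25.42
ee_pos: [0.5458, 0.2777, 0.0519]
tcp_rot: [180.0, 0.1, -163.1]
wrist_force: [-1.0, -0.0, 3.7]
opening: 0.0174
time: 26.08
ee_pos: [0.5455, 0.2777, 0.1277]
tcp_rot: [-180.0, 0.0, -163.1]
wrist_force: [0.0, 0.0, -1.8]
opening: 0.0172
time: 26.75
ee_pos: [0.5454, 0.2776, 0.1409]
tcp_rot: [-180.0, -0.0, -163.0]
wrist_force: [0.6, 0.0, -0.6]
opening: 0.0174
t 26.75 pos [0.5454 0.2776 0.1409] rot [-1.7999e+02 -3.0000e-02 -1.6305e+02] q [27.  12.7  6.9 84.2 -0.  10. ] open 0.0174 F [ 0.6  0.  -0.6]
level [-0.01 -0.03  0.  ] turn tool z 18.45
shift [ 0.0209 -0.2696  0.0009]
```

View pics/s5.png

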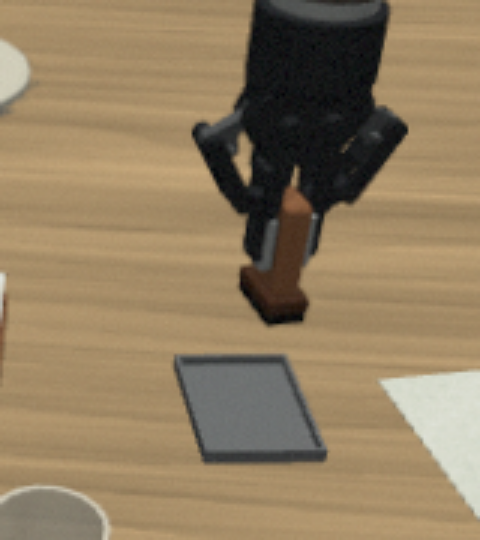

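The stamp is held upright and clear of the tray at (280,260). Next I turn it to the outline's angle and bring it above the mark.

```bash
python3 -m handwheel '[[0,0,0,0,0,6.1],[0,0,0,0,0,6.1],[0,0,0,0,0,6.1],[0.001,-0.015,0,0,0,0.15],[0.0016,-0.02,0,0,0,0],[0.0016,-0.02,0,0,0,0],[0.0016,-0.02,0,0,0,0],[0.0016,-0.02,0,0,0,0]]'
python3 -m handwheel '[[0.0016,-0.02,0,0,0,0],[0.0016,-0.02,0,0,0,0],[0.0016,-0.02,0,0,0,0],[0.0016,-0.02,0,0,0,0],[0.0016,-0.02,0,0,0,0],[0.0016,-0.02,0,0,0,0],[0.0016,-0.02,0,0,0,0],[0.001,-0.015,0,0,0,0]]'
python3 -m handwheel '[[0,0,0,0,0,0],[0,0,0,0,0,0],[0,0,0,0,0,0],[0,0,0,0,0,0],[0,0,0,0,0,0],[0,0,0,0,0,0],[0,0,0,0,0,0],[0,0,0,0,0,0]]'
python3 go.py .5175 .0087 .11 178.5
```

```text
time: 27.47
ee_pos: [0.5353, 0.1814, 0.1413]
tcp_rot: [-180.0, 0.0, 178.6]
wrist_force: [-0.2, -0.1, -0.4]
opening: 0.0173
time: 28.13
ee_pos: [0.5188, 0.0263, 0.1414]
tcp_rot: [-180.0, 0.0, 178.6]
wrist_force: [0.6, 0.7, -0.5]
opening: 0.0176
time: 28.8
ee_pos: [0.5195, 0.0286, 0.1414]
tcp_rot: [-180.0, 0.0, 178.5]
wrist_force: [0.4, 0.2, -1.3]
opening: 0.0178
t 28.8 pos [0.5195 0.0286 0.1414] rot [-1.8000e+02  1.0000e-02  1.7853e+02] q [ 3.1  0.1 -6.8 83.1 -0.   4.6] open 0.0178 F [ 0.4  0.2 -1.3]
level [-0.    0.01 -0.  ] turn tool z 0.03
shift [ 0.0015 -0.0199  0.0314]
```

```bash
python3 -m handwheel '[[0.0015,-0.01,0,0,0,0],[0,-0.0099,0,0,0,0],[0,0,0.01,0,0,0],[0,0,0.012,0,0,0],[0,0,0.012,0,0,0],[0,0,0.008,0,0,0],[0,0,0,0,0,0],[0,0,0,0,0,0]]'
python3 -m handwheel '[[0,0,0,0,0,0],[0,0,0,0,0,0],[0,0,0,0,0,0],[0,0,0,0,0,0],[0,0,0,0,0,0],[0,0,0,0,0,0],[0,0,0,0,0,0],[0,0,0,0,0,0]]'
python3 go.py .5175 .0087 .085 178.5
python3 - <<'E'
from h import *
c=cam('scene'); c['img']=cv2.resize(c['img'][170:290,250:400],None,fx=4,fy=4,interpolation=cv2.INTER_CUBIC); save(c,'s6.png')
P=np.array([[.5175,.0087,.032],[.5175,.0087,.05],[.5175,.0087,.1]])
print(((cv2.projectPoints(P,np.array(c['rvec']),c['t'],c['K'],c['D'])[0].reshape(-1,2)-[250,170])*4).round(0))
E
```

```text
time: 29.47
ee_pos: [0.517, 0.0086, 0.0985]
tcp_rot: [-180.0, -0.1, 178.5]
wrist_force: [-0.4, -0.1, -0.8]
opening: 0.0174
time: 30.13
ee_pos: [0.5175, 0.0084, 0.0995]
tcp_rot: [-180.0, 0.0, 178.5]
wrist_force: [-0.8, 0.6, -1.1]
opening: 0.0175
t 30.13 pos [0.5175 0.0084 0.0995] rot [-1.800e+02  2.000e-02  1.785e+02] q [  0.9   0.3 -11.3  78.4  -0.    2.4] open 0.0175 F [-0.8  0.6 -1.1]
level [-0.    0.02 -0.  ] turn tool z -0.0
shift [-0.      0.0003  0.0145]
[[292. 281.]
 [292. 253.]
 [291. 170.]]
```

View pics/s6.png

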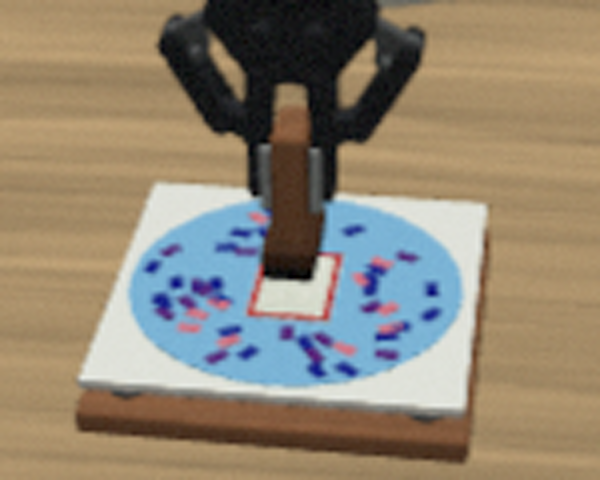

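The stamp (face at about (290,270)) is upright over the outline, whose corners run from (262,250) to (329,319), and is aligned with it. Its centre is within about 2 mm of the projected mark. I'll nudge it 0.8 mm in +y and descend gently.

```bash
python3 -m handwheel '[[-0.0005,0.0008,0.001,0,0,0],[0,0,0.002,0,0,0],[0,0,0.003,0,0,0],[0,0,0.003,0,0,0],[0,0,0.003,0,0,0],[0,0,0.002,0,0,0],[0,0,0,0,0,0],[0,0,0,0,0,0]]'
python3 -m handwheel '[[0,0,0.001,0,0,0],[0,0,0.001,0,0,0],[0,0,0.001,0,0,0],[0,0,0,0,0,0],[0,0,0,0,0,0],[0,0,0,0,0,0],[0,0,0,0,0,0],[0,0,0,0,0,0]]'
python3 go.py .5175 .0087 .075 178.5
```

```text
time: 30.85
ee_pos: [0.5179, 0.0092, 0.0852]
tcp_rot: [-180.0, -0.0, 178.5]
wrist_force: [0.0, -0.2, -1.8]
opening: 0.0177
time: 31.52
ee_pos: [0.518, 0.0092, 0.0825]
tcp_rot: [-180.0, 0.0, 178.5]
wrist_force: [0.6, 0.2, -0.1]
opening: 0.0169
t 31.52 pos [0.518  0.0092 0.0825] rot [-1.800e+02  2.000e-02  1.785e+02] q [  1.    0.7 -12.7  76.6  -0.    2.5] open 0.0169 F [ 0.6  0.2 -0.1]
level [-0.    0.02 -0.  ] turn tool z -0.0
shift [ 0.0005 -0.0005  0.0075]
```

```bash
python3 -m handwheel '[[0,0,0.001,0,0,0],[0,0,0.001,0,0,0],[0,0,0.0005,0,0,0],[0,0,0,0,0,0],[0,0,0,0,0,0],[0,0,0,0,0,0],[0,0,0,0,0,0],[0,0,0,0,0,0]]'
python3 -m handwheel '[[0,0,0.001,0,0,0],[0,0,0.001,0,0,0],[0,0,0,0,0,0],[0,0,0,0,0,0],[0,0,0,0,0,0],[0,0,0,0,0,0],[0,0,0,0,0,0],[0,0,0,0,0,0]]'
python3 go.py .5175 .0087 .075 178.5
```

```text
time: 32.18
ee_pos: [0.5181, 0.0092, 0.0801]
tcp_rot: [180.0, 0.0, 178.5]
wrist_force: [-0.7, 0.4, 3.7]
opening: 0.0174
time: 32.85
ee_pos: [0.5181, 0.0092, 0.078]
tcp_rot: [180.0, 0.0, 178.5]
wrist_force: [-2.1, 0.2, 5.5]
opening: 0.0173
t 32.85 pos [0.5181 0.0092 0.078 ] rot [1.800e+02 3.000e-02 1.785e+02] q [  1.    0.8 -13.1  76.1   0.    2.5] open 0.0173 F [-2.1  0.2  5.5]
level [0.   0.03 0.  ] turn tool z -0.0
shift [ 0.0006 -0.0005  0.003 ]
```

```bash
python3 -m handwheel '[[0,0,0.001,0,0,0],[0,0,0.001,0,0,0],[0,0,0.0005,0,0,0],[0,0,0,0,0,0],[0,0,0,0,0,0],[0,0,0,0,0,0],[0,0,0,0,0,0],[0,0,0,0,0,0]]'
python3 -m handwheel '[[0,0,0,0,0,0],[0,0,0,0,0,0],[0,0,0,0,0,0],[0,0,0,0,0,0],[0,0,0,0,0,0],[0,0,0,0,0,0],[0,0,0,0,0,0],[0,0,0,0,0,0]]'
python3 go.py .5175 .0087 .075 178.5
python3 - <<'E'
from meas import *
F=[]
for n in('scene','top'):
    d=np.load(n+'0.npz'); a=dict(d); a['D']=d['D']; b=cam(n)
    za,zb=cloud(a)[...,2],cloud(b); 
    w=lambda c:mask(c,lambda h,s,v:(s<40)&(v>140))|mask(c,lambda h,s,v:(h>90)&(h<110)&(s>60))
    X=cloud(a); reg=(abs(X[...,0]-.5175)<.09)&(abs(X[...,1]-.0087)<.09)&(abs(X[...,2]-.032)<.012)
    m=cv2.erode((reg&w(a)&w(b)).astype(np.uint8),np.ones((3,3)))>0; m&=(b['depth']>0)&(abs(zb[...,2]-.028)<.015)
    print(n,m.sum(),'before',np.median(za[m]).round(4),'now',np.median(zb[m][:,2]).round(4))
    if n=='scene': 
        b['img']=cv2.resize(b['img'][150:300,140:400],None,fx=3,fy=3,interpolation=cv2.INTER_CUBIC); save(b,'s7.png')
    F.append(monitor.get_obs()['wrist_force'].round(1))
print(F)
E
```

```text
time: 33.52
ee_pos: [0.518, 0.0092, 0.0756]
tcp_rot: [180.0, 0.0, 178.5]
wrist_force: [-0.8, -0.0, 6.2]
opening: 0.0175
time: 34.18
ee_pos: [0.5181, 0.0092, 0.0756]
tcp_rot: [180.0, 0.0, 178.5]
wrist_force: [-0.8, -0.2, 6.0]
opening: 0.0174
t 34.18 pos [0.5181 0.0092 0.0756] rot [1.800e+02 3.000e-02 1.785e+02] q [  1.    0.8 -13.4  75.8  -0.    2.5] open 0.0174 F [-0.8 -0.2  6. ]
level [0.   0.03 0.  ] turn tool z -0.0
shift [ 0.0006 -0.0005  0.0006]
scene 830 before 0.032 now 0.0267
top 0 before nan now nan
[array([-2.2, -0.7,  6.9]), array([-1.3,  0.7,  6.9])]
  return _methods._mean(a, axis=axis, dtype=dtype,
  ret = ret.dtype.type(ret / rcount)
```

View pics/s7.png

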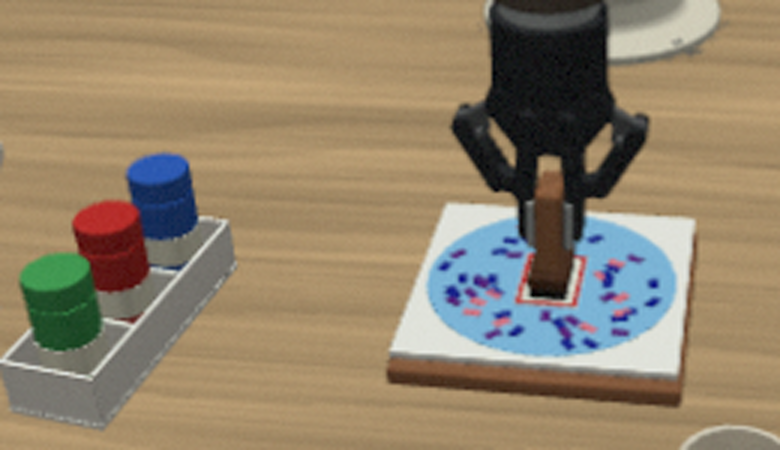

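The board has sunk 5.3 mm by depth, and the push is about 7 N. The stamp's front edge (530–567, 298) is centred inside the outline's front edge (516–577, 303), and all three jars stand upright in the caddy. Handing in.

```bash
python3 -c "
from workcell import order; print(order.job_done())"
```

```text
the job is handed in; nothing more can be done
None
```

The job is handed in with the stamp still gripped and pressed inside the red outline, at about 34 s of the 72 s. No verdict is reported, so what follows is from my own last checks.

**Jars:** Red is in the caddy's middle cell and blue in the near end cell, both let go and upright. Their lids measured about 1 mm and 5 mm from the cell centres.

**Stamp:** The scene camera's depth puts the platen 5.3 mm down. The last wrist reading was 6.0–6.9 N, plus about 0.9 N for the stamp's weight. The TCP was within 1 mm of the measured mark, yaw matched to about 0.1°, and the tool was level. The last picture shows the face centred inside the outline.

**What failed or disagreed:**
- My first turn went the wrong way into the last joint's limit, so the tool drifted and tilted in free air. I corrected it before touching anything.
- The top camera's depth check of the platen gave no usable pixels, so the sinking rests on the scene camera and the wrist force.
- The lid heights read 3–6 mm above the expected 99 mm. I put this down to depth noise and did not check it further.
- I last measured the green jar before picking up the stamp, and it had not moved. I did not re-measure the cup and paint set after the start.

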